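Fold down the score stand

ROBOT

A 6-joint arm with a two-finger parallel gripper is mounted at the origin on the work surface. World frame = base frame: x ahead of the robot, y to its left, z up, the work surface at z = 0. Lengths are in m, angles in rad, forces in N, time in s.
With the tool pointing down it reaches from about 0.25 to 0.725 m from the base axis. Payload 4 kg.
Tool frame: the origin (TCP) lies between the finger pads; the fingertips stand 8 mm ahead of it and the grasp point (between the pads) lies 11 mm behind it (bot.tip_reach is the distance from the TCP to the fingertips, in m); z points along the fingers, y is the line along which they close (so a half turn about z gives the same grasp; the last joint's range is limited). The gripper opens to 85 mm and grips with 20 to 120 N. Pads are 22 mm wide; open, the fingers measure 114 mm over their backs; the gripper's body (76 mm by 85 mm) begins 54 mm behind the grasp point. The pads swing forward as they close: fully open they stand 13 mm farther back than shut.
Start: joints at [-1.214, 0.241, 0.005, 1.335, 0, 1.571], TCP at [0.175, -0.469, 0.239] pointing down, gripper open.
Joint ranges: [-2.72, 2.72], [-1.05, 1.87], [-1.09, 1.28], [-1.99, 2.15], [-1.42, 1.44], [-3.14, 3.14]. Speed limits (rad/s): [2.79, 2.79, 3.14, 3.14, 3.14, 3.14].

INTERFACE

Orientations are given as a unit quaternion [x, y, z, w].
In Python, from workcell import bot gives the robot as it stands.
- The arm moves only by the tool move_arm, never from a script. Its argument "deltas" is a list of rows, each a list of 7 numbers: the opening, from 0 (shut) to 1 (fully open), then the shift along the tool's x, y, z in mm, then the turn, a rotation vector about the tool's x, y, z in degrees. In form: [[gripper, tx, ty, tz, ax, ay, az], ...]. A call has 1 to 10 rows; each row shifts and turns the commanded pose from where the row before left it, along the tool's axes as they then stand; what a row does not reach is not made up. A row lasts 1/12 s, in which the tool goes at most 41.7 mm and 7.16 degrees, less where a joint would pass 70% of its speed; a pose out of reach is approached as far as the arm can. A call is refused whole if a number of a shift passes 41.7 or a number of a turn 7.16, either way. A call with a gripper value outside its range is refused whole. The fingers move at their own pace and stop on an object; the grip force is fixed at half the most. Time passes only in rows, so rows that do not move let the fingers close. It gives the time, the measured TCP pose, the force, the opening and the grip force at its end, in the units of the state.
- bot.get_obs(): the state, without advancing time (a new reading comes with each control period).
- bot.camera(name): name is "scene" or "top" or "wrist"; returns the picture (400x640x3 uint8, blue, green, red); there is no depth.
- bot.calibration(name): a dict with "K" (3x3 intrinsics, pixels), "dist_coeffs" ([k1, k2, p1, p2, k3] as OpenCV has them; the pictures are not rectified), "position" and "orientation" of the camera in the world. Camera axes: x right, y down, z forward; pixel columns grow to the right and rows downward; lengths in m; the calibration is good to about 2 mm. A picture is of the moment at which its call begins: read the wrist's pose just before it. calibration takes no time and is no camera call; for the wrist camera it gives the pose at the moment of the call.
- bot.job_done(): hands the job in; it is judged then, once.
Trained networks look in the newest picture that a camera, given by its name, has taken for a name from the list of things; names that differ only in an ending like _2 or _b are one class to them, and where a whole thing is asked for, a point or a joint stands for the part that bears it (a point fixed in the world has none). Each returns a list of dicts, best first, with "conf" (0 to 1); they miss things now and then, are a little off and sometimes report something else, mostly with a low value. They report only what shows in the picture. A call takes as long as a camera call.
- bot.outline_of(query, camera): "pixels" (400x640 bool, what is visible of it) and "rect" ([left, top, width, height] in pixels, round what is visible of it).
The state is a dict: "clock": time; "joint_pos": joint angles; "joint_vel": joint speeds; "tau": joint torques, N m; "eef_pos": TCP position; "tool_rot": TCP orientation; "ft_force": force on the tool from outside, world axes, zero at the start; "ft_torque": the same for the moment, N m; "grip_width": finger opening in m; "grasp_force": force on a finger pad.
Only numpy, scipy, OpenCV 4.12 (cv2) and the standard library are available. Lean on these libraries where they do the work, as an engineer would, in place of code of your own. Each camera call takes 0.05 s, during which the arm holds its last target. There are 200 camera calls.

TASK

The match is over: fold the tilting score stand flat for the night. Reach in under the raised board and flip its ratchet pawl right over, clear of the teeth, then lower the board without letting it slam and press its front edge down until it clicks home in the two ball catches. Do not force anything, and leave the chalk, darts, cards, marker and glass where they are.

Things in the scene. Friction and masses are not known exactly. Their poses are not given: they have to be found in the camera images.
- stand: Fixed base of the tilting score stand: plywood plate 300 x 320 x 12 mm, origin at the centre of its underside. Its x axis is level and points to the open side, where the board comes down; y runs along the hinge. Near the open edge: two wooden rests (x 112, y +-146, top at 70 mm) and two steel catch brackets (x 145, y +-120, top at 90 mm).
- hinge_mid (a point): Middle of the board's hinge line, at x = -130 mm of the stand, 70 mm above the table; axes as the stand's. The board is hinged along this low side, rises towards +x and is open underneath from the +x side.
- board (a joint): Angle of the board above flat, rad: 0 home, 0.75-0.89 at the start, 1.05 at most. Stiff damped hinge: it stays where left and needs 2 to 6 N near its front edge to move. With the pawl in the teeth it can rise, clicking (8 degrees a tooth), but sinks 8 degrees at most. In the last 10 mm two ball catches push back with 10 to 20 N, then it snaps home.
- board_edge (a point): On the board's white face, midway along its free front edge, 250 mm from the hinge line. The board is 320 mm wide along the hinge, reaches 260 mm from it and is 12 mm thick; when flat its face is 14 mm above the hinge line. A pen ledge stands 17 mm over the face along the hinge. Moves with the board.
- pawl (a joint): Angle of the pawl, rad: 0 to 0.1 with its nose in the teeth (it then leans about 32 degrees in, towards the hinge); grows as it is flipped up, over and out to the open side; upright at 0.56; 2.05 when lying right over, nearly flat. It turns freely about an axis parallel to the hinge and falls by its own weight to either end.
- pawl_pivot (a point): Middle of the pawl's pivot on the base plate: 136 mm from the hinge line towards the open side, 35 mm above the table, 85 mm from the stand's middle towards its -y. Held in a steel clevis 25 mm wide, up to 44 mm above the table.
- pawl_grip (a point): Middle of the pawl's bar, 60 mm from its pivot; moves with it. Plain steel bar 14 mm wide (along the hinge), 12 thick, 96 long, leaning on an 8 mm toothed quadrant in its plane; a thumb tab juts 17 mm out of its outer side 10 mm beyond this point. The board's underside is some 55 to 65 mm away, so come in from the open side, tilted 40 to 48 degrees, along it.
- chalk_a: Cube of cue chalk, 22 mm, on the base plate of the stand. Origin at its underside, as for all that follow. Leave it.
- dart_a: Dart, 150 mm long, lying on the base plate under the board. Leave it.
- marker: White marker pen with a black cap, 120 x 15 mm, behind the hinge. Leave it.
- cards: Boxed deck of cards, 90 x 64 x 18 mm, on the table at the open side of the stand. Leave it.
- chalk_b: Cube of cue chalk, 22 mm, on the table. Leave it.
- dart_b: Dart, 150 mm long, on the table. Leave it.
- tumbler: Glass tumbler, 76 mm across, 100 mm tall, on the table. Leave it.

How it is judged:
On the way:
1. the pawl is flipped right over, clear of the teeth, while the board still stands up (value of joint pawl above 1.75 rad and value of joint board above 0.5 rad), for 0.2 s.
At the end, for the whole second after the job is handed in: The board is home in its catches (joint board below 0.012 rad, that is within 3 mm at its front edge) and the pawl lies flipped over beneath it (joint pawl above 1.75 rad) (value of joint board below 0.012 rad and value of joint pawl above 1.75 rad); the robot touches nothing.
It fails at once if the board is forced: the fingers press on it with over 45 N (contact force between the fingers and board above 45 N).
It fails at once if the board slams down: it falls at over 1.5 rad/s short of its catches (velocity of joint board below -1.5 rad/s and value of joint board above 0.05 rad).
It fails at once if a bystander is shifted by over 30 mm (distance of any of chalk_a, dart_a, marker, cards, chalk_b, dart_b, tumbler from where it was at the start of the episode above 0.03 m).
It also fails if it takes over 51 s, if anything falls off the work surface, if the arm or the gripper's body presses on something with over 40 N, if the wrist force passes 120 N, or if a joint passes its speed limit or range.

## Working session

There is one attempt and no reset: what is moved stays moved. The work goes in short steps, Python scripts to look and compute and a tool call to move; the robot and the scene stay as the last step left them, time stands still between calls to the robot, and variables do not carry over. Pictures are saved under pics/ and viewed, at most 10 in all, crops included, and the job is handed in when it is done.

Besides the shell and the picture viewer there is one more tool, called after ">>>" as name(argument=value, ...) on one line, values as JSON. move_arm: Moves the arm, as the interface text tells. Its arguments: {"type":"object","properties":{"deltas":{"type":"array","items":{"type":"array","items":{"type":"number"}}}},"required":["deltas"]}

```bash
ls; mkdir -p pics
python3 - <<'E'
from workcell import bot
import cv2,numpy as np
for c in ("scene","top"):
    im=bot.camera(c); cv2.imwrite(f"pics/{c}0.png",im)
    k=bot.calibration(c); print(c,{a:np.round(np.array(b),4).tolist() for a,b in k.items()})
    for q in ("stand","board","pawl","cards","tumbler"):
        for d in bot.outline_of(q,c)[:2]: print(q,d["rect"],round(d["conf"],2))
o=bot.get_obs();print(o["clock"],o["eef_pos"],o["tool_rot"])
E
```

```text
pics
scene {'K': [[456.1049, 0.0, 320.2294], [0.0, 456.1049, 204.3269], [0.0, 0.0, 1.0]], 'dist_coeffs': [-0.0047, 0.0, 0.0, 0.0, 0.0], 'position': [0.9477, 0.7085, 0.7284], 'orientation': [0.2555, 0.861, -0.4238, -0.1177]}
stand [223.4, 135.6, 187.0, 179.6] 0.62
board [223.4, 134.3, 169.0, 87.7] 0.63
board [267.6, 206.6, 24.9, 50.5] 0.18
pawl [272.2, 206.8, 21.4, 53.0] 0.89
pawl [303.6, 232.5, 18.0, 9.6] 0.64
cards [384.8, 267.8, 50.0, 43.4] 0.94
tumbler [243.0, 120.1, 26.6, 42.5] 0.6
tumbler [488.2, 283.2, 8.5, 10.3] 0.32
top {'K': [[375.8371, 0.0, 326.8739], [0.0, 375.8371, 195.5788], [0.0, 0.0, 1.0]], 'dist_coeffs': [-0.02, 0.0, 0.0, 0.0, 0.0], 'position': [0.3783, -0.0165, 0.9312], 'orientation': [0.7098, -0.7015, 0.0457, -0.0452]}
stand [238.9, 75.8, 138.1, 170.1] 0.59
stand [466.8, 185.5, 43.6, 37.6] 0.35
board [273.4, 73.9, 98.3, 171.0] 0.59
cards [193.7, 194.1, 37.1, 36.9] 0.74
tumbler [468.0, 186.9, 45.4, 34.4] 0.6
0.6 [ 0.17462832 -0.46852524  0.23933497] [ 9.84131114e-01  1.77442810e-01 -4.97364659e-06  2.36906410e-05]
```

Run:
```python
import cv2
a=cv2.imread("pics/scene0.png");b=cv2.imread("pics/top0.png")
cv2.imwrite("pics/s.png",cv2.resize(a[110:335,200:500],(800,600),interpolation=cv2.INTER_CUBIC))
cv2.imwrite("pics/t.png",cv2.resize(b[55:280,180:480],(800,600),interpolation=cv2.INTER_CUBIC))
```

```text
(no output)
```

View pics/s.png

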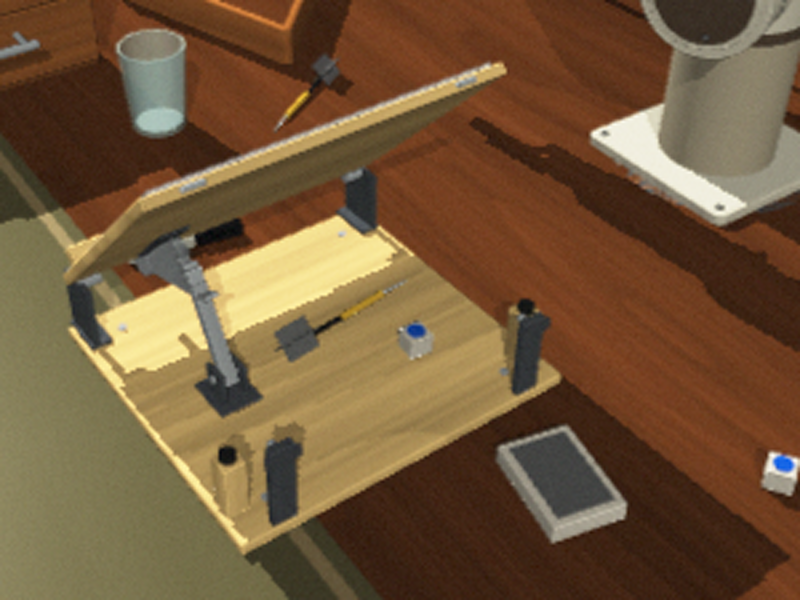

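View pics/t.png

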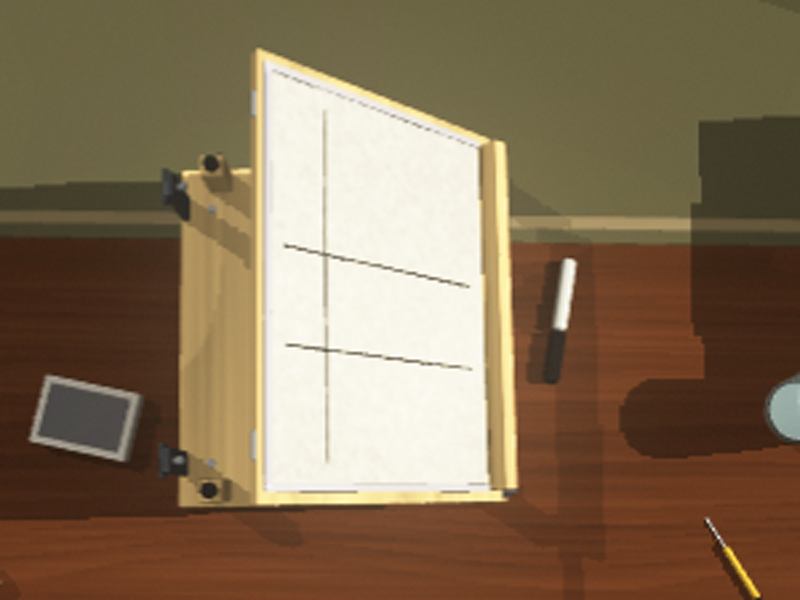

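The scene view shows the open side facing the camera. The pawl runs from its clevis at about crop (230,390) up to (165,250) on the left (-y) side, with the cards in front of the +y half. The top view shows the open side at the left, with the rest tops at crop (210,162) and (208,490). Next I fit the stand pose and the two joint angles to these points.

```bash
cat > h.py <<'E'
from workcell import bot
import cv2,numpy as np
from scipy.spatial.transform import Rotation as R
from scipy.optimize import least_squares
def proj(c,P):
    k=bot.calibration(c); Rc=R.from_quat(k["orientation"]).as_matrix(); t=np.array(k["position"])
    rv=cv2.Rodrigues(Rc.T)[0]
    return cv2.projectPoints(np.array(P,float).reshape(-1,3),rv,-Rc.T@t,np.array(k["K"]),np.array(k["dist_coeffs"]))[0][:,0]
def W(p,P):  # stand frame -> world
    P=np.array(P,float).reshape(-1,3); c,s=np.cos(p[2]),np.sin(p[2])
    return P@np.array([[c,s,0],[-s,c,0],[0,0,1]])+[p[0],p[1],0]
def bd(a,r,y,h=.014): # board point: r from hinge, y, h above hinge line normal
    return [-.130+r*np.cos(a)-h*np.sin(a),y,.070+r*np.sin(a)+h*np.cos(a)]
def pw(q,r,off=0): # pawl point
    l=q-.56; return [.006+r*np.sin(l)+off*np.cos(l),-.085,.035+r*np.cos(l)-off*np.sin(l)]
E
python3 - <<'E'
from h import *
cs=lambda L:np.array(L)/(800/300)+[200,110]
ct=lambda L:np.array(L)/(800/300)+[180,55]
S=cs([(228,455),(527,305),(245,545),(560,375),(503,66),(145,197),(72,330)])
T=ct([(210,162),(208,490),(180,507),(257,50),(259,500)])
def f(v):
    p,a=v[:3],v[3]
    b=[bd(a,.26,.16),bd(a,.26,-.16)]
    s=proj("scene",W(p,[(.112,-.146,.07),(.112,.146,.07),(.15,-.16,.012),(.15,.16,.012),b[0],b[1],(-.15,-.16,.012)]))-S
    t=proj("top",W(p,[(.112,-.146,.07),(.112,.146,.07),(.15,.16,.012),b[1],b[0]]))-T
    return np.r_[s.ravel(),t.ravel()]
best=min((least_squares(f,[.4,.1,y,.8],loss="soft_l1") for y in (1.57,-1.57,0,3.1)),key=lambda r:r.cost)
print(best.x,best.cost,np.round(best.fun.reshape(-1,2),1).tolist())
v=best.x
# pawl: clevis / bar / thumb-tab check
for q in (0,.05,.1): print(q,np.round((proj("scene",W(v[:3],[pw(q,0),pw(q,60e-3),pw(q,96e-3)]))-[200,110])*8/3).tolist())
print("pivot",W(v[:3],pw(0,0)),"grip",W(v[:3],pw(0.05,.06)),"edge",W(v[:3],bd(v[3],.25,0)),"rest",W(v[:3],[(.145,-.12,.09),(.145,.12,.09)]))
for q in ("cards","chalk","marker"):
    pass
E
```

```text
[0.53919361 0.03309654 1.6092753  0.77900992] 15.175008889386966 [[0.2, -2.1], [-0.3, -2.3], [-0.4, -0.7], [1.0, -2.6], [0.1, -2.7], [-1.7, 0.3], [-2.1, -2.1], [-1.2, -0.6], [-0.1, -0.1], [-0.9, 0.1], [-1.8, -1.6], [-1.0, 1.5]]
0 [[227.0, 370.0], [203.0, 302.0], [188.0, 261.0]]
0.05 [[227.0, 370.0], [205.0, 303.0], [191.0, 262.0]]
0.1 [[227.0, 370.0], [206.0, 303.0], [193.0, 262.0]]
pivot [[0.62389988 0.04236201 0.035     ]] grip [[0.62502667 0.01309306 0.08736467]] edge [[0.53772922 0.07113469 0.25560634]] rest [[0.65352671 0.18260555 0.09      ]
 [0.41370437 0.17337287 0.09      ]]
```

The fit is good to a few mm: the open side faces about +y world, and the board stands at about 0.78 rad. Now I'll work out the travel rows.

```bash
cat >> h.py <<'E'
from scipy.linalg import fractional_matrix_power as fmp
V=np.array([0.53919,0.03310,1.60928])
def pose(pos,tilt):  # tool z leaning by tilt(deg) from down towards hinge, tool y ~ +world x
    t=np.radians(tilt); c,s=np.cos(V[2]),np.sin(V[2]); d=np.array([-c,-s,0])
    z=np.sin(t)*d+[0,0,-np.cos(t)]; y=np.array([s,-c,0]); x=np.cross(y,z)
    T=np.eye(4); T[:3,:3]=np.c_[x,y,z]; T[:3,3]=pos; return T
def cur():
    o=bot.get_obs(); T=np.eye(4); T[:3,:3]=R.from_quat(o["tool_rot"]).as_matrix(); T[:3,3]=o["eef_pos"]; return T
def rows(A,B,n):
    M=np.real(fmp(np.linalg.inv(A)@B,1/n))
    print(n,"x",np.round(M[:3,3]*1e3,1).tolist(),np.round(R.from_matrix(M[:3,:3]).as_rotvec(degrees=True),2).tolist())
E
python3 - <<'E'
from h import *
g=W(V,pw(.05,.06))[0]
A=cur(); U=A.copy(); U[2,3]=.42
P1=pose(W(V,[.23,-.085,.42])[0],0)
z45=pose(g,45)[:3,2]
P2=pose(g-.20*z45,45)
rows(A,U,5); rows(U,P1,22); rows(P1,P2,10); print(P2[:3,3])
M=fmp(np.linalg.inv(U)@P1,.5); print(np.real(U@M)[:3,3])
E
```

```text
5 x [-0.0, 0.0, -36.1] [0.0, -0.0, 0.0]
22 x [41.5, -3.2, -0.0] [0.0, 0.0, -3.26]
10 x [-4.0, 0.0, 22.4] [0.0, -4.5, 0.0]
[0.61958208 0.15441356 0.22878603]
[ 0.51389712 -0.17249896  0.4199976 ]
```

>>> move_arm(deltas=[[1,0,0,-36,0,0,0],[1,0,0,-36,0,0,0],[1,0,0,-36,0,0,0],[1,0,0,-36,0,0,0],[1,0,0,-36,0,0,0],[1,30,-2.3,0,0,0,-2.4],[1,30,-2.3,0,0,0,-2.4],[1,30,-2.3,0,0,0,-2.4],[1,30,-2.3,0,0,0,-2.4],[1,30,-2.3,0,0,0,-2.4]])

```text
clock: 1.43
eef_pos: [0.3063, -0.3937, 0.4193]
tool_rot: [0.96, 0.28, 0.0, 0.0]
ft_force: [1.0, -0.6, -0.3]
grip_width: 0.0854
grasp_force: 0.0
```

>>> move_arm(deltas=[[1,30,-2.3,0,0,0,-2.4],[1,30,-2.3,0,0,0,-2.4],[1,30,-2.3,0,0,0,-2.4],[1,30,-2.3,0,0,0,-2.4],[1,30,-2.3,0,0,0,-2.4],[1,30,-2.3,0,0,0,-2.4],[1,30,-2.3,0,0,0,-2.4],[1,30,-2.3,0,0,0,-2.4],[1,30,-2.3,0,0,0,-2.4],[1,30,-2.3,0,0,0,-2.4]])

```text
clock: 2.27
eef_pos: [0.5073, -0.1724, 0.4192]
tool_rot: [0.881, 0.474, -0.0, 0.0]
ft_force: [1.5, -2.1, -0.3]
grip_width: 0.0855
grasp_force: 0.0
```

>>> move_arm(deltas=[[1,30,-2.3,0,0,0,-2.4],[1,30,-2.3,0,0,0,-2.4],[1,30,-2.3,0,0,0,-2.4],[1,30,-2.3,0,0,0,-2.4],[1,30,-2.3,0,0,0,-2.4],[1,30,-2.3,0,0,0,-2.4],[1,30,-2.3,0,0,0,-2.4],[1,30,-2.3,0,0,0,-2.4],[1,30,-2.3,0,0,0,-2.4],[1,30,-2.3,0,0,0,-2.4]])

```text
clock: 3.1
eef_pos: [0.6009, 0.1113, 0.419]
tool_rot: [0.763, 0.647, -0.0, -0.0]
ft_force: [0.8, -0.1, -0.1]
grip_width: 0.0855
grasp_force: 0.0
```

Run:
```python
from h import *
g=W(V,pw(.05,.06))[0]
A=cur(); print(A[:3,3],np.round(bot.get_obs()["joint_pos"],2))
P1=pose(W(V,[.23,-.085,.42])[0],0); rows(A,P1,5); print(P1[:3,3])
P2=pose(g-.20*pose(g,45)[:3,2],45); rows(A,P2,15)
```

```text
[0.60092378 0.11134419 0.41903503] [ 0.18  0.53  0.9   1.94 -0.    1.92]
5 x [31.2, 0.3, -0.2] [-0.0, 0.0, -2.33]
[0.61527801 0.26620001 0.42      ]
15 x [7.5, 0.7, 11.1] [-0.31, -2.99, -0.74]
```

>>> move_arm(deltas=[[1,31,0,0,0,0,-2.3],[1,31,0,0,0,0,-2.3],[1,31,0,0,0,0,-2.3],[1,31,0,0,0,0,-2.3],[1,31,0,0,0,0,-2.3]])

```text
clock: 3.52
eef_pos: [0.6106, 0.2641, 0.4151]
tool_rot: [0.694, 0.72, 0.001, 0.0]
ft_force: [19.5, 8.1, 12.5]
grip_width: 0.0854
grasp_force: 0.0
```

>>> move_arm(deltas=[[1,-4,0,22.4,0,-4.5,0],[1,-4,0,22.4,0,-4.5,0],[1,-4,0,22.4,0,-4.5,0],[1,-4,0,22.4,0,-4.5,0],[1,-4,0,22.4,0,-4.5,0],[1,-4,0,22.4,0,-4.5,0],[1,-4,0,22.4,0,-4.5,0],[1,-4,0,22.4,0,-4.5,0],[1,-4,0,22.4,0,-4.5,0],[1,-4,0,22.4,0,-4.5,0]])

```text
clock: 4.35
eef_pos: [0.6154, 0.1509, 0.224]
tool_rot: [0.642, 0.664, -0.265, 0.277]
ft_force: [-0.7, 0.5, -0.3]
grip_width: 0.0855
grasp_force: 0.0
```

Run:
```python
from h import *
g=W(V,pw(.05,.06))[0]
A=cur(); print(A[:3,3],np.round(bot.get_obs()["joint_pos"],2))
P2=pose(g-.20*pose(g,45)[:3,2],45); rows(A,P2,1)
im=bot.camera("wrist")
for q in ("pawl",):
    for d in bot.outline_of(q,"wrist")[:2]: print(q,d["rect"],round(d["conf"],2))
pts=proj("wrist",W(V,[pw(.05,0),pw(.05,.06),pw(.05,.096),pw(.05,.07,.02)]));print(pts)
for p in pts: cv2.circle(im,tuple(int(i) for i in p),2,(0,0,255),-1)
cv2.imwrite("pics/w1.png",im)
```

```text
[0.61536022 0.15091706 0.22399329] [ 0.54  0.82  0.67  1.86 -0.67  2.23]
1 x [-1.0, 4.4, -5.7] [0.01, 0.11, -0.29]
pawl [316.4, 108.9, 16.0, 102.1] 0.91
[[329.48957911 121.00439966]
 [329.17460967 176.87904177]
 [328.97787868 209.96754511]
 [329.42332223 186.45680997]]
```

View pics/w1.png

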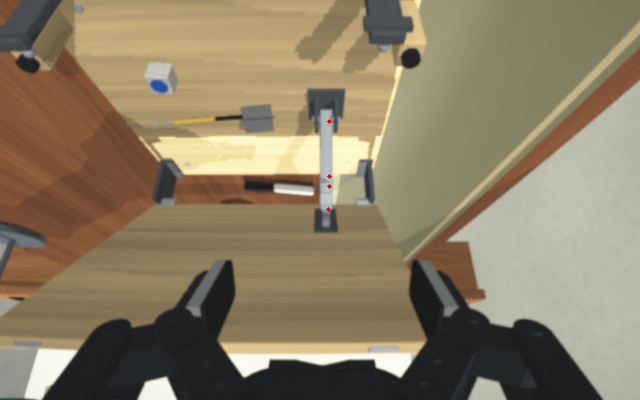

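The wrist view shows the pawl bar centred at column ~326, rows 110–225, about 3 px left of my prediction. The way in along the board is free. I'll advance.

>>> move_arm(deltas=[[1,-1,2.5,10,0,0,0],[1,0,0,20,0,0,0],[1,0,0,20,0,0,0],[1,0,0,20,0,0,0],[1,0,0,20,0,0,0],[1,0,0,20,0,0,0],[1,0,0,15,0,0,0],[1,0,0,10,0,0,0],[1,0,0,0,0,0,0]])

```text
clock: 5.2
eef_pos: [0.6216, 0.0539, 0.1301]
tool_rot: [0.644, 0.664, -0.264, 0.275]
ft_force: [0.6, -0.2, -0.5]
grip_width: 0.0852
grasp_force: 0.0
```

Run:
```python
from h import *
A=cur(); o=bot.get_obs(); print(A[:3,3],np.round(o["ft_force"],1))
for r in (.06,.055):
    g=W(V,pw(.05,r))[0]; P2=pose(g+.011*pose(g,45)[:3,2],45); rows(A,P2,1)
im=bot.camera("wrist")
for d in bot.outline_of("pawl","wrist")[:1]: print(d["rect"],round(d["conf"],2))
pts=proj("wrist",W(V,[pw(.05,0),pw(.05,.06),pw(.05,.096)]));print(pts)
for p in pts: cv2.circle(im,tuple(int(i) for i in p),2,(0,0,255),-1)
cv2.imwrite("pics/w2.png",im)
```

```text
[0.62155209 0.05386588 0.13012884] [ 0.6 -0.2 -0.5]
1 x [1.1, 2.1, 70.1] [-0.14, -0.18, -0.41]
1 x [5.9, 2.0, 71.5] [-0.14, -0.18, -0.41]
[310.5, 117.5, 26.5, 163.1] 0.77
[[322.68356056 131.17037084]
 [323.28410926 219.31413767]
 [323.63069253 270.88893311]]
```

View pics/w2.png

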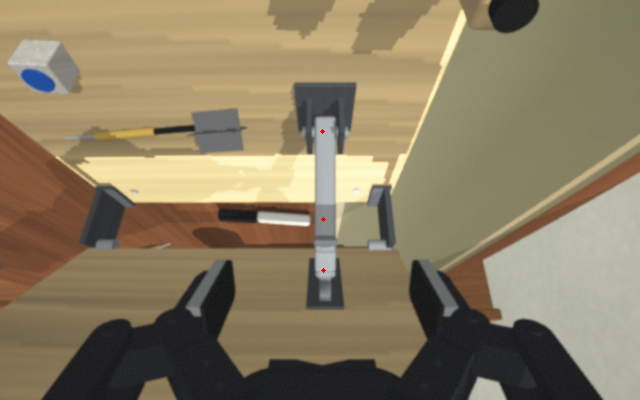

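The bar sits centred between the fingers (col 325, fingertips at about 222 and 425). The tab is at row 240 and the grip point at row 220. I'll go the last 70 mm, 3 mm to the right, then close.

>>> move_arm(deltas=[[1,1,3,15,0,0,0],[1,1,0,20,0,0,0],[1,0,0,20,0,0,0],[1,0,0,15,0,0,0],[1,0,0,0,0,0,0]])

```text
clock: 5.72
eef_pos: [0.6257, 0.0062, 0.0782]
tool_rot: [0.643, 0.664, -0.265, 0.275]
ft_force: [0.1, -0.2, 0.2]
grip_width: 0.0853
grasp_force: 0.0
```

>>> move_arm(deltas=[[0.4,0,0,0,0,0,0],[0.4,0,0,0,0,0,0],[0,0,0,0,0,0,0],[0,0,0,0,0,0,0],[0,0,0,0,0,0,0],[0,0,0,0,0,0,0]])

```text
clock: 6.22
eef_pos: [0.6256, 0.0077, 0.0795]
tool_rot: [0.642, 0.664, -0.265, 0.275]
ft_force: [-7.9, 8.8, 16.3]
grip_width: 0.0129
grasp_force: 61.1
```

Run:
```python
from h import *
A=cur(); o=bot.get_obs(); print(A[:3,3],np.round(o["ft_force"],1),o["grip_width"],o["grasp_force"])
T=A
# grasp point in stand frame
gp=A[:3,3]-.011*A[:3,2]; c,s=np.cos(V[2]),np.sin(V[2]); d=gp[:2]-V[:2]
x,y,z=c*d[0]+s*d[1],-s*d[0]+c*d[1],gp[2]
r=np.hypot(x-.006,z-.035); th=np.arctan2(x-.006,z-.035); print("stand",x,y,z,"r",r,"lean",np.degrees(th))
# arc: rotate about pivot line, lean th -> +35deg, tool tilt changes partly
N=20; tl0=45
for k in range(0,N):
    M=[]
    for f in (k/N,(k+1)/N):
        a=th+f*(np.radians(35)-th); gg=W(V,[.006+r*np.sin(a),y,.035+r*np.cos(a)])[0]
        tl=tl0+15*f; P=pose(gg,tl); P[:3,3]+=.011*P[:3,2]; M.append(P)
    D=np.linalg.inv(M[0])@M[1]; print(np.round(D[:3,3]*1e3,1).tolist(),np.round(R.from_matrix(D[:3,:3]).as_rotvec(degrees=True),2).tolist())
```

```text
[0.6255742  0.00769544 0.07951855] [-7.9  8.8 16.3] 0.012850683128721849 61.08400985598564
stand -0.020943275019112993 -0.08536030036901776 0.08730882845851252 r 0.058840068010307806 lean -27.25212790502447
[0.9, 0.0, -3.0] [0.0, -0.75, 0.0]
[1.0, -0.0, -3.0] [0.0, -0.75, 0.0]
[1.2, 0.0, -2.9] [0.0, -0.75, 0.0]
[1.3, -0.0, -2.9] [0.0, -0.75, -0.0]
[1.4, 0.0, -2.8] [0.0, -0.75, 0.0]
[1.5, 0.0, -2.7] [-0.0, -0.75, 0.0]
[1.6, 0.0, -2.7] [0.0, -0.75, 0.0]
[1.7, 0.0, -2.6] [0.0, -0.75, 0.0]
[1.8, 0.0, -2.5] [0.0, -0.75, 0.0]
[1.9, -0.0, -2.4] [0.0, -0.75, 0.0]
[2.0, 0.0, -2.3] [0.0, -0.75, 0.0]
[2.1, -0.0, -2.2] [0.0, -0.75, 0.0]
[2.2, 0.0, -2.2] [0.0, -0.75, 0.0]
[2.3, -0.0, -2.1] [0.0, -0.75, 0.0]
[2.4, 0.0, -2.0] [0.0, -0.75, 0.0]
[2.5, 0.0, -1.8] [-0.0, -0.75, 0.0]
[2.5, 0.0, -1.7] [0.0, -0.75, -0.0]
[2.6, 0.0, -1.6] [0.0, -0.75, 0.0]
[2.7, -0.0, -1.5] [0.0, -0.75, 0.0]
[2.7, 0.0, -1.4] [-0.0, -0.75, 0.0]
```

Gripped with 61 N on the pads. Now I flip along the arc in steps.

>>> move_arm(deltas=[[0,0.9,0,-3,0,-0.7,0],[0,1,0,-3,0,-0.7,0],[0,1.2,0,-2.9,0,-0.7,0],[0,1.3,0,-2.9,0,-0.8,0],[0,1.4,0,-2.8,0,-0.8,0],[0,1.5,0,-2.7,0,-0.8,0],[0,1.6,0,-2.7,0,-0.8,0]])

```text
clock: 6.8
eef_pos: [0.6248, 0.0251, 0.0854]
tool_rot: [0.629, 0.65, -0.297, 0.307]
ft_force: [1.5, -10.7, -4.9]
grip_width: 0.0127
grasp_force: 58.5
```

Run:
```python
from h import *
A=cur(); o=bot.get_obs(); print(A[:3,3],np.round(o["ft_force"],1),np.round(o["ft_torque"],2),o["grip_width"],o["grasp_force"])
im=bot.camera("wrist"); im2=bot.camera("scene")
b=cv2.resize(im2[110:335,200:500],(533,400),interpolation=cv2.INTER_CUBIC)
a=im[:,190:450]
cv2.imwrite("pics/c1.png",np.hstack([a,b]))
```

```text
[0.6247761  0.02509142 0.08540631] [  1.5 -10.7  -4.9] [-0.4  -0.02  0.05] 0.012725936427155115 58.52262765169144
```

View pics/c1.png

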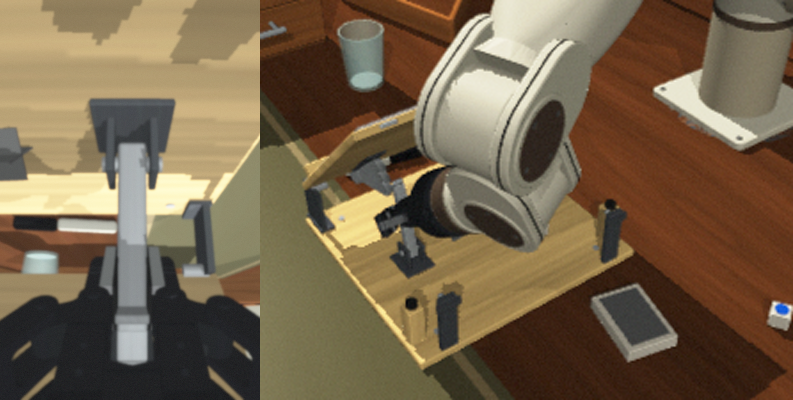

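The wrist view shows the bar between the fingertips, standing almost upright and clear of the teeth. The scene view agrees, and the force is only about 12 N. I'll continue.

>>> move_arm(deltas=[[0,1.7,0,-2.6,0,-0.7,0],[0,1.8,0,-2.5,0,-0.7,0],[0,1.9,0,-2.4,0,-0.7,0],[0,2,0,-2.3,0,-0.7,0],[0,2.1,0,-2.2,0,-0.8,0],[0,2.2,0,-2.2,0,-0.8,0],[0,2.3,0,-2.1,0,-0.8,0]])

```text
clock: 7.48
eef_pos: [0.6241, 0.0463, 0.0844]
tool_rot: [0.615, 0.635, -0.325, 0.336]
ft_force: [1.0, -12.8, -3.3]
grip_width: 0.0126
grasp_force: 58.5
```

>>> move_arm(deltas=[[0,2.4,0,-2,0,-0.7,0],[0,2.5,0,-1.8,0,-0.7,0],[0,2.5,0,-1.7,0,-0.7,0],[0,2.6,0,-1.6,0,-0.7,0],[0,2.7,0,-1.5,0,-0.8,0],[0,2.7,0,-1.4,0,-0.8,0],[0,0,0,0,0,0,0]])

```text
clock: 8.07
eef_pos: [0.6236, 0.0634, 0.0771]
tool_rot: [0.601, 0.622, -0.349, 0.36]
ft_force: [-0.9, -12.5, 0.7]
grip_width: 0.0128
grasp_force: 58.9
```

Run:
```python
from h import *
A=cur(); o=bot.get_obs(); print(A[:3,3],np.round(o["ft_force"],1),np.round(o["ft_torque"],2),o["grip_width"],o["grasp_force"])
gp=A[:3,3]-.011*A[:3,2]; c,s=np.cos(V[2]),np.sin(V[2]); d=gp[:2]-V[:2]
x,y,z=c*d[0]+s*d[1],-s*d[0]+c*d[1],gp[2]
print("stand",x,y,z,"r",np.hypot(x-.006,z-.035),"lean",np.degrees(np.arctan2(x-.006,z-.035)))
im=bot.camera("wrist"); im2=bot.camera("scene")
cv2.imwrite("pics/c2.png",np.hstack([im[:,190:450],cv2.resize(im2[110:335,200:500],(533,400))]))
```

```text
[0.62363923 0.06337114 0.07708579] [ -0.9 -12.5   0.7] [-0.83  0.26 -0.41] 0.012826060963630346 58.94854187965393
stand 0.03654702280255564 -0.08560005107345381 0.08254881229272956 r 0.05651557442465823 lean 32.71811006099529
```

View pics/c2.png

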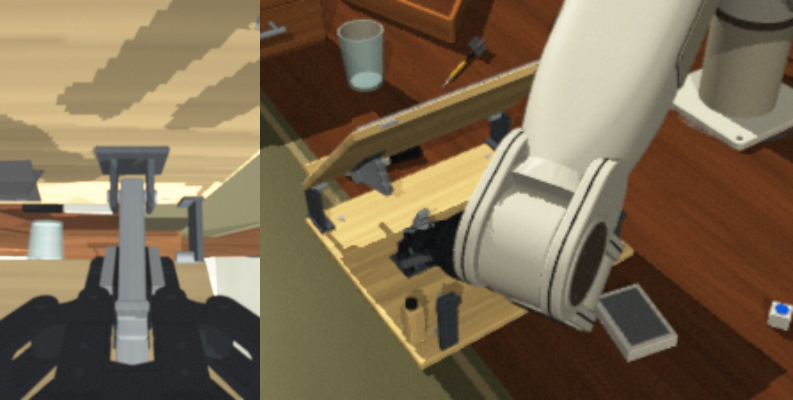

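The pawl leans about 33° out on the open side, well past upright, still between the fingers. I'll release and back off along the tool.

>>> move_arm(deltas=[[0.5,0,0,0,0,0,0],[1,0,0,0,0,0,0],[1,0,0,0,0,0,0],[1,0,0,-5,0,0,0],[1,0,0,-15,0,0,0],[1,0,0,-20,0,0,0],[1,-3,0,-20,0,1,0],[1,-3,0,-20,0,1,0],[1,-3,0,-20,0,1,0],[1,0,0,0,0,0,0]])

```text
clock: 9.0
eef_pos: [0.6226, 0.1512, 0.1402]
tool_rot: [0.612, 0.633, -0.325, 0.345]
ft_force: [0.7, 0.9, 0.6]
grip_width: 0.0853
grasp_force: 0.0
```

Run:
```python
from h import *
A=cur(); o=bot.get_obs(); print(A[:3,3],np.round(o["ft_force"],1))
im=bot.camera("wrist"); im2=bot.camera("scene")
for q in (1.8,2.05):
  print(q,proj("wrist",W(V,[pw(q,0),pw(q,.096)])).tolist(), proj("scene",W(V,[pw(q,.096)])))
for c in("wrist","scene"):
  for d in bot.outline_of("pawl",c)[:2]: print(c,d["rect"],d["conf"])
cv2.imwrite("pics/c3.png",np.hstack([im[:,190:450],cv2.resize(im2[110:335,200:500],(533,400))]))
```

```text
[0.6225939  0.15120709 0.14020388] [0.7 0.9 0.6]
1.8 [[319.4536644210825, 157.32086885300367], [318.10684270731974, 149.03380493458047]] [[307.49732536 262.36732912]]
2.05 [[319.4536644210825, 157.32086885300367], [317.91257285468663, 110.20384877706331]] [[309.16410624 271.83814795]]
wrist [304.0, 97.4, 22.6, 66.8] 0.86
wrist [118.5, 135.5, 138.1, 31.9] 0.26
scene [280.2, 246.4, 31.2, 32.6] 0.59
```

View pics/c3.png

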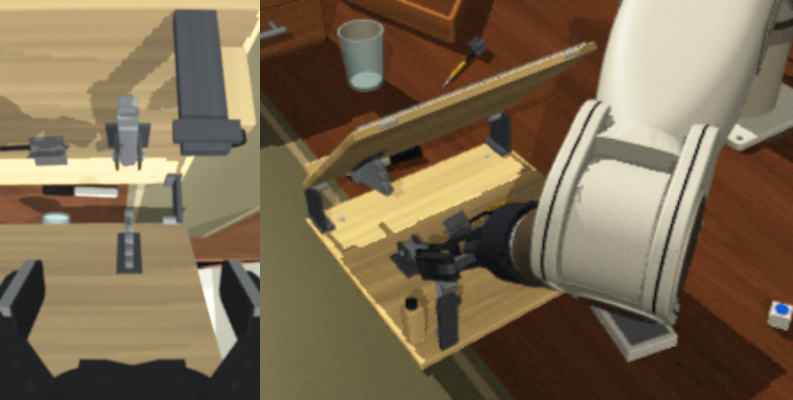

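The pawl has fallen right over: its wrist outline spans rows 97–164, which matches 2.05 rad. The board is still up. Next I back out and up over the board.

Run:
```python
from h import *
A=cur(); P3=pose(W(V,[.20,-.05,.33])[0],15); P4=pose(W(V,[.055,0,.33])[0],0)
print(P3[:3,3],P4[:3,3])
rows(A,P3,10); rows(P3,P4,5)
```

```text
[0.58145814 0.23487563 0.33      ] [0.53707392 0.08805928 0.33      ]
10 x [-5.0, -3.6, -21.3] [-0.01, 4.19, -0.03]
5 x [-28.7, -10.0, 4.5] [0.0, 3.0, 0.0]
```

>>> move_arm(deltas=[[1,-5,-4,-21,0,4.2,0],[1,-5,-4,-21,0,4.2,0],[1,-5,-4,-21,0,4.2,0],[1,-5,-4,-21,0,4.2,0],[1,-5,-4,-21,0,4.2,0],[0,-5,-4,-21,0,4.2,0],[0,-5,-4,-21,0,4.2,0],[0,-5,-3,-21,0,4.2,0],[0,-5,-3,-21,0,4.2,0],[0,-5,-3,-21,0,4.2,0]])

```text
clock: 10.03
eef_pos: [0.5803, 0.2328, 0.3281]
tool_rot: [0.69, 0.713, -0.088, 0.092]
ft_force: [0.8, -0.9, -0.0]
grip_width: 0.0259
grasp_force: 0.0
```

>>> move_arm(deltas=[[0,-28,-10,4.5,0,3,0],[0,-28,-10,4.5,0,3,0],[0,-28,-10,4.5,0,3,0],[0,-28,-10,4.5,0,3,0],[0,-28,-10,4.5,0,3,0],[0,0,0,0,0,0,0]])

```text
clock: 10.53
eef_pos: [0.5329, 0.0829, 0.3262]
tool_rot: [0.699, 0.716, 0.0, -0.0]
ft_force: [-0.6, 0.1, 0.8]
grip_width: -0.0004
grasp_force: 0.0
```

Run:
```python
from h import *
print(bot.tip_reach)
A=cur(); o=bot.get_obs(); print(A[:3,3],np.round(o["ft_force"],1),o["grip_width"],R.from_matrix(A[:3,:3]).as_rotvec())
# arc: centre of tip at board r=.237, contact corner outward; tip z = face under the corner
def P(a,gap=0):
    rc=.240; c=bd(a,rc+.0,0); z=c[2]+.011*np.tan(a)+gap
    return pose(W(V,[c[0],0,z+bot.tip_reach])[0],0)
rows(A,P(.78,.015),1)
p=P(.78,0)
for a in np.arange(.68,-.01,-.1).tolist()+[0]:
    q=P(max(a,0)); rows(p,q,1); p=q
print(P(0)[:3,3])
```

```text
0.008
[0.5328938  0.08292338 0.32623883] [-0.6  0.1  0.8] -0.00041304731524113093 [-2.19393468e+00 -2.24721934e+00 -5.53946949e-04]
1 x [-19.2, 4.7, 43.6] [-0.03, -0.06, -0.83]
1 x [17.0, 0.0, 18.9] [0.0, 0.0, 0.0]
1 x [15.3, 0.0, 20.2] [0.0, 0.0, 0.0]
1 x [13.3, -0.0, 21.5] [0.0, 0.0, 0.0]
1 x [11.3, -0.0, 22.6] [0.0, 0.0, 0.0]
1 x [9.1, 0.0, 23.5] [0.0, 0.0, 0.0]
1 x [6.8, 0.0, 24.2] [0.0, 0.0, 0.0]
1 x [4.5, 0.0, 24.7] [0.0, 0.0, 0.0]
1 x [1.9, 0.0, 20.0] [0.0, 0.0, 0.0]
[0.53495784 0.14301856 0.092     ]
```

>>> move_arm(deltas=[[0,-10,2,14,0,0,0],[0,-9,2,15,0,0,0],[0,0,0,14,0,0,0],[0,0,0,5,0,0,0],[0,0,0,5,0,0,0],[0,0,0,5,0,0,0],[0,0,0,3,0,0,0]])

```text
clock: 11.12
eef_pos: [0.5399, 0.0743, 0.2679]
tool_rot: [0.694, 0.72, 0.005, -0.002]
ft_force: [-6.0, 7.8, 13.9]
grip_width: 0.0002
grasp_force: 6.8
```

>>> move_arm(deltas=[[0,4,0,5,0,0,0],[0,4,0,5,0,0,0],[0,4,0,5,0,0,0],[0,4,0,5,0,0,0]])

```text
clock: 11.45
eef_pos: [0.5396, 0.0918, 0.2496]
tool_rot: [0.694, 0.72, 0.006, -0.002]
ft_force: [-5.4, 7.0, 12.1]
grip_width: -0.0002
grasp_force: 5.8
```

The side force points +y, which suggests the finger may be catching the board's front edge. I'll look before going on.

Run:
```python
from h import *
im=bot.camera("top"); im2=bot.camera("scene")
for a in (.6,.7,.8): print(a,((proj("scene",W(V,[bd(a,.26,.16),bd(a,.26,-.16)]))-[180,90])*2.2).round().tolist(),((proj("top",W(V,[bd(a,.26,.16),bd(a,.26,-.16)]))-[240,60])*3).round().tolist())
a=cv2.resize(im2[90:340,180:390],None,fx=2.2,fy=2.2,interpolation=cv2.INTER_CUBIC);b=cv2.resize(im[60:243,240:350],(330,549),interpolation=cv2.INTER_CUBIC)
cv2.imwrite("pics/c4.png",np.hstack([a[:549],b]))
```

```text
0.6 [[479.0, 138.0], [183.0, 260.0]] [[65.0, 553.0], [63.0, 61.0]]
0.7 [[468.0, 112.0], [170.0, 230.0]] [[87.0, 553.0], [84.0, 47.0]]
0.8 [[457.0, 87.0], [157.0, 201.0]] [[114.0, 552.0], [109.0, 34.0]]
```

View pics/c4.png

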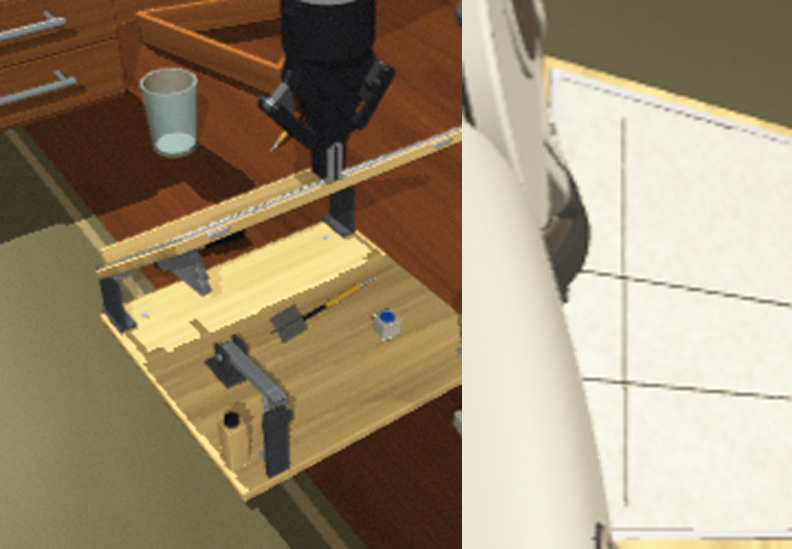

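The scene view shows the board already sinking (about 0.65 rad), with the closed fingertips on its white face just inside the front edge at (335,180). The pawl lies flat at (255,370). I'll keep lowering at a gentle rate, moving outward a bit less.

>>> move_arm(deltas=[[0,3,0,7,0,0,0],[0,4,0,8,0,0,0],[0,4,0,8,0,0,0],[0,4,0,8,0,0,0],[0,4,0,8,0,0,0],[0,4,0,8,0,0,0]])

```text
clock: 12.05
eef_pos: [0.5408, 0.1123, 0.2013]
tool_rot: [0.695, 0.719, 0.005, 0.001]
ft_force: [-0.3, 1.2, 6.4]
grip_width: -0.0003
grasp_force: 2.4
```

>>> move_arm(deltas=[[0,3,0,8,0,0,0],[0,3,0,8,0,0,0],[0,3,0,8,0,0,0],[0,3,0,8,0,0,0],[0,2,0,8,0,0,0],[0,2,0,8,0,0,0]])

```text
clock: 12.55
eef_pos: [0.5404, 0.1289, 0.1531]
tool_rot: [0.695, 0.719, 0.005, 0.001]
ft_force: [0.3, 0.9, 4.7]
grip_width: 0.0001
grasp_force: 2.2
```

Run:
```python
from h import *
A=cur(); o=bot.get_obs(); t=A[:3,3]+.008*A[:3,2]; c,s=np.cos(V[2]),np.sin(V[2]); d=t[:2]-V[:2]
print(t,np.round(o["ft_force"],1),"stand",c*d[0]+s*d[1],-s*d[0]+c*d[1],t[2], "board~",np.arctan2(t[2]-.084,c*d[0]+s*d[1]+.13))
```

```text
[0.54045817 0.12892407 0.14505923] [0.3 0.9 4.7] stand 0.0957043316085473 -0.004953984903488284 0.14505923011447985 board~ 0.2642034336671503
```

>>> move_arm(deltas=[[0,2,0,8,0,0,0],[0,2,0,8,0,0,0],[0,2,0,8,0,0,0],[0,2,0,8,0,0,0],[0,1,0,8,0,0,0],[0,1,0,5,0,0,0],[0,0,0,2,0,0,0]])

```text
clock: 13.13
eef_pos: [0.5386, 0.1372, 0.1035]
tool_rot: [0.695, 0.719, 0.002, 0.0]
ft_force: [0.8, 1.7, 3.2]
grip_width: 0.0005
grasp_force: 1.3
```

>>> move_arm(deltas=[[0,0,0,2,0,0,0],[0,0,0,2,0,0,0],[0,0,0,2,0,0,0]])

```text
clock: 13.38
eef_pos: [0.5384, 0.1371, 0.0982]
tool_rot: [0.695, 0.719, 0.002, -0.0]
ft_force: [-0.4, 2.3, 3.3]
grip_width: -0.0
grasp_force: 1.5
```

>>> move_arm(deltas=[[0,0,0,2,0,0,0],[0,0,0,2,0,0,0]])

```text
clock: 13.55
eef_pos: [0.5385, 0.1374, 0.0957]
tool_rot: [0.695, 0.719, 0.003, -0.0]
ft_force: [-3.2, 0.9, 10.2]
grip_width: 0.0
grasp_force: 5.0
```

>>> move_arm(deltas=[[0,0,0,1.5,0,0,0],[0,0,0,1,0,0,0],[0,0,0,0,0,0,0]])

```text
clock: 13.8
eef_pos: [0.5383, 0.137, 0.0918]
tool_rot: [0.695, 0.719, 0.002, 0.0]
ft_force: [0.6, 0.8, 1.4]
grip_width: -0.0003
grasp_force: 0.8
```

>>> move_arm(deltas=[[0,0,0,1,0,0,0],[0,0,0,1,0,0,0],[0,0,0,0,0,0,0]])

```text
clock: 14.05
eef_pos: [0.5383, 0.137, 0.09]
tool_rot: [0.695, 0.719, 0.002, -0.0]
ft_force: [-1.3, 1.3, 4.5]
grip_width: 0.0002
grasp_force: 2.5
```

>>> move_arm(deltas=[[0,0,0,1,0,0,0],[0,0,0,1,0,0,0],[0,0,0,1,0,0,0],[0,0,0,0,0,0,0]])

```text
clock: 14.38
eef_pos: [0.5385, 0.137, 0.0899]
tool_rot: [0.695, 0.719, 0.003, 0.0]
ft_force: [-6.8, -0.3, 20.5]
grip_width: -0.0002
grasp_force: 10.3
```

>>> move_arm(deltas=[[0,0,0,1,0,0,0],[0,0,0,0,0,0,0]])

```text
clock: 14.55
eef_pos: [0.5385, 0.137, 0.0898]
tool_rot: [0.695, 0.719, 0.003, 0.001]
ft_force: [-10.0, -1.4, 26.0]
grip_width: 0.0
grasp_force: 12.9
```

>>> move_arm(deltas=[[0,0,0,-5,0,0,0],[0,0,0,-15,0,0,0],[0,0,0,-30,0,0,0],[0,-20,0,-30,0,0,0],[0,-30,0,-30,0,0,0],[0,-30,0,-30,0,0,0],[0,-30,0,-30,0,0,0],[0,-30,0,0,0,0,0],[0,-30,0,0,0,0,0],[0,0,0,0,0,0,0]])

```text
clock: 15.38
eef_pos: [0.5437, -0.0369, 0.2538]
tool_rot: [0.697, 0.717, 0.001, 0.001]
ft_force: [0.6, 0.3, -0.1]
grip_width: 0.0001
grasp_force: 0.0
```

Run:
```python
from h import *
im2=bot.camera("scene"); o=bot.get_obs(); print(o["eef_pos"],np.round(o["ft_force"],1))
P=lambda a:proj("scene",W(V,[bd(a,.26,.16),bd(a,.26,-.16)]))
for a in (0,.012,.03): print(a,((P(a)-[200,150])*2.9).round().tolist())
cv2.imwrite("pics/c5.png",cv2.resize(im2[150:350,200:470],(783,580),interpolation=cv2.INTER_CUBIC))
```

```text
[ 0.54344416 -0.03465237  0.25320619] [-0.3  0.8  0.3]
0 [[604.0, 200.0], [243.0, 384.0]]
0.012 [[604.0, 197.0], [243.0, 380.0]]
0.03 [[604.0, 192.0], [242.0, 375.0]]
```

View pics/c5.png

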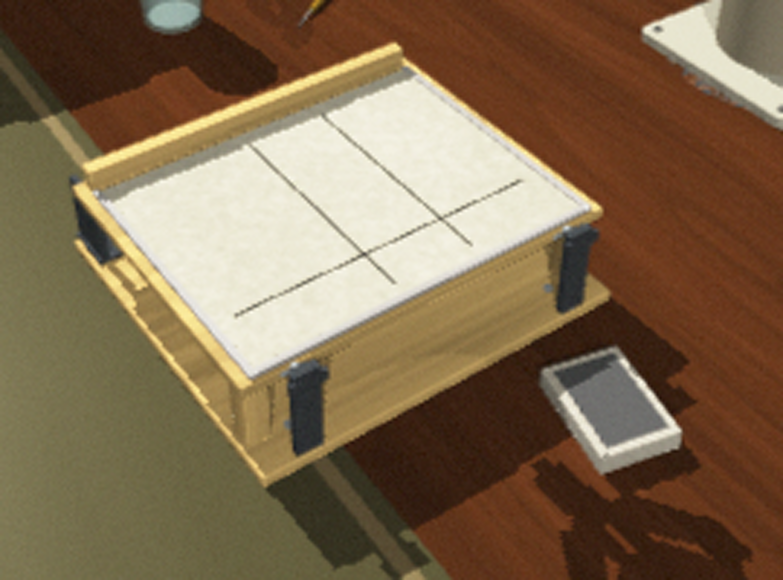

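The board lies flat behind both brackets, with its front corners at (602,208) and (248,386) as predicted for home. The cards are in place and the arm is clear.

```bash
python3 -c "
from workcell import bot
print(bot.job_done())"
```

```text
the job is handed in; nothing more can be done
None
```

The pawl is flipped right over and the board is lowered and pressed down into its catches. I handed the job in with the arm clear at about 15 s, but the hand-in gave no verdict; I saw no bystander move, though the ones under the board were hidden in the last picture.

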